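# Hang the two-roll holder on the drip bar

### The job

Hang the steel holder with two slots, the one with a raised ridge down its middle, on the drip rack to dry: straddle the bar with the hollow of the ridge, and let it down until the bar carries it before you let go. It should end up hanging level and still between the rack's two end posts. Leave the one-slot holder and the glass cruet standing where they are.

Things in the scene. Friction and masses are not known exactly. Their poses are not given: they have to be found in the camera images.
- holder: Two-slot roll holder, 3 mm steel sheet, 0.24 kg (sizes in mm). Along x: outer wall, trough, ridge, trough, outer wall; 152 wide, 90 long (y). Ridge: hollow inverted U, open below and at both ends, 46 wide (inside 40), upright to 57, round top 80 high (inside 77). Troughs: floor 43 wide; outer walls 40 high, leaning out. Grip across the ridge. Origin: centre of underside; y along ridge, z up.
- rack: Drip rack fixed on the counter (sizes in mm). Pine base 110 (x) by 300 (y), 12 thick; end posts 34 by 20, centred at y = +/-135, 170 high; between them a round steel bar, 14 in diameter, along y at x = 0, bar top 160 above the counter, 250 clear between the posts. Origin: centre of the base's underside, z up. With the holder hung level, its origin is 83 above the rack's.
- single: One-slot bread roll holder of the same bent stainless sheet, an open trough with no ridge: 52 mm wide at the floor, 68 mm at the top, 90 mm long (y), 40 mm high. Bystander, to be left where it stands. Origin: centre of the underside, z up.
- cruet: Empty clear glass cruet with a cork stopper, 72 mm in diameter, 168 mm high. Bystander, to be left where it stands. Origin: centre of the underside, z up.
Things that resemble listed ones, but are neither listed nor needed, are in the scene too. Leave any green or red look-alike of the holder alone.

How it is judged:
By the outcome, as a careful person would: the job done as asked, in the order asked, and still so for the second after the job is handed in, with the robot touching nothing.
It also fails if it takes over 42 s, if anything falls off the work surface, if the arm or the gripper's body presses on something with over 40 N, if the wrist force passes 120 N, or if a joint passes its speed limit or range.

### The arm

A 6-joint arm with a two-finger parallel gripper is mounted at the origin on the work surface. World frame = base frame: x ahead of the robot, y to its left, z up, the work surface at z = 0. Lengths are in m, angles in degrees, forces in N, time in s.
With the tool pointing down it reaches from about 0.35 to 0.85 m from the base axis. Payload 8.1 kg.
Tool frame: the origin (TCP) lies between the finger pads; the fingertips stand 8 mm ahead of it and the grasp point (between the pads) lies 11 mm behind it; z points along the fingers, y is the line along which they close (so a half turn about z gives the same grasp; the last joint's range is limited). The gripper opens to 93 mm and grips with 3 to 60 N. Pads are 15 mm wide; open, the fingers measure 128 mm over their backs; the gripper's body (75 mm by 188 mm) begins 65 mm behind the grasp point.
Start: joints at [-78.346, 7.471, 85.268, -0, 87.261, -4.893], TCP at [0.171, -0.575, 0.227] pointing down, gripper open.
Joint ranges: [-169.43, 169.43], [-51.17, 129.36], [1.28, 143.12], [-76.62, 256.62], [0, 156.53], [-152.29, 152.29]. Speed limits (degrees/s): [136.94, 136.94, 159.86, 180, 180, 180].

### API

Orientations are given as a 3x3 rotation matrix whose columns are the frame's x, y, z axes.
In Python, from plant import r gives the robot as it stands. Calls block until the motion is done:
- r.move_pose(position, orientation): joint-space move of the TCP to a pose.
- r.move_straight(position, rotation=None, max_speed=0.15, guard=None): straight line of the TCP; rotation=None keeps the orientation; max_speed is the mean speed in m/s. With guard (N) it stops when the force on the tool has changed by that much, and returns True; else False.
- r.move_joints(angles): joint-space move.
- r.set_gripper(opening, force=None): opening from 0.0 (shut) to 1.0 (fully open); force is the grip in N (None keeps the last); returns when the fingers have stopped.
- r.hold(seconds).
- r.inverse_kinematics(position, orientation): joint angles nearest the present ones, or None.
- r.observe(): the state.
- r.read_camera(name): name is "side" or "top"; returns (picture, depth): 400x640x3 uint8, blue, green, red; 400x640 float32, m along the optical axis (not along the pixel's ray), 0 where there is no reading.
- r.camera_params(name): a dict with "fx", "fy", "cx", "cy" (pixels), "k1" (the pictures are not rectified: a ray, as slopes to the right and down, at radius r is drawn at 1 + k1 r^2 times it, then the intrinsics apply), "T" (4x4, takes a point from camera to world coordinates). Camera axes: x right, y up, looking along -z (the intrinsics and any distortion apply to the point x, -y, -z); pixel columns grow to the right and rows downward; lengths in m; the calibration is good to about 2 mm. A picture is of the moment at which its call begins. camera_params takes no time and is no camera call.
A pose or a line that the arm cannot do raises r.IKError and nothing moves.
- r.finish_job(): hands the job in; it is judged then, once.
The state is a dict: "time": time; "qpos": joint angles; "qd": joint speeds; "joint_torque": joint torques, N m; "tcp_pos": TCP position; "eef_rot": TCP orientation; "wrist_force": force on the tool from outside, world axes, zero at the start; "ft_torque": the same for the moment, N m; "finger_gap": opening from 0.0 (shut) to 1.0 (fully open); "finger_force": force on a finger pad.
Only numpy, scipy, OpenCV 4.12 (cv2) and the standard library are available. Lean on these libraries where they do the work, as an engineer would, in place of code of your own. Each camera call takes 0.05 s, during which the arm holds its last target. There are 200 camera calls.

## Working session

There is one attempt and no reset: what is moved stays moved. The work goes in short steps, each a Python script; the robot and the scene stay as the last script left them, time stands still between calls to the robot, and variables do not carry over. Pictures are saved under pics/ and viewed, at most 10 in all, crops included, and the job is handed in when it is done.

```bash
mkdir -p pics; ls
cat > h.py <<'E'
import numpy as np, cv2
from plant import r
def cloud(n):
    im,d=r.read_camera(n);p=r.camera_params(n)
    v,u=np.mgrid[:400,:640]
    xd=(u-p["cx"])/p["fx"];yd=(v-p["cy"])/p["fy"]
    x,y=xd.copy(),yd.copy()
    for _ in range(8):
        s=1+p["k1"]*(x*x+y*y);x=xd/s;y=yd/s
    P=np.stack([x*d,-y*d,-d,np.ones_like(d)],-1)@np.array(p["T"]).T
    P=P[...,:3];P[d==0]=np.nan
    return im,d,P
E
python3 - <<'E'
from h import *
for n in("top","side"):
    im,d,P=cloud(n);cv2.imwrite(f"pics/{n}0.png",im);np.save(n+"0.npy",P)
    p=r.camera_params(n);print(n,p["fx"],p["k1"],np.round(p["T"],3).tolist(),(d==0).mean())
print(r.observe()["time"])
E
```

```text
pics
top 434.4461747156527 -0.10890878033969388 [[0.015, 0.991, -0.133, 0.401], [-1.0, 0.016, 0.002, 0.053], [0.004, 0.133, 0.991, 0.94], [0.0, 0.0, 0.0, 1.0]] 0.00376953125
side 464.56054800841093 0.0022373274978133855 [[0.998, 0.033, -0.057, 0.456], [-0.065, 0.571, -0.818, -0.706], [0.005, 0.82, 0.572, 0.579], [0.0, 0.0, 0.0, 1.0]] 0.003921875
0.1
```

View pics/top0.png

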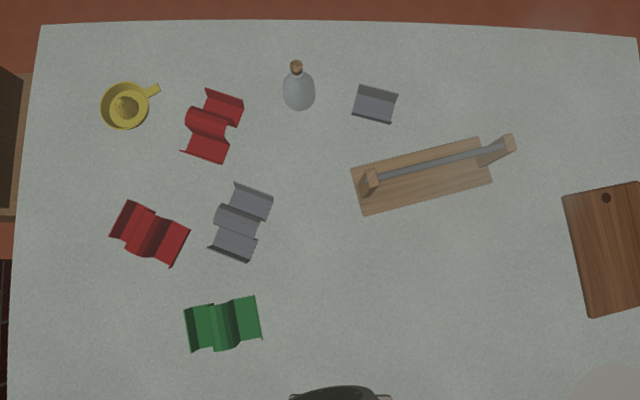

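View pics/side0.png

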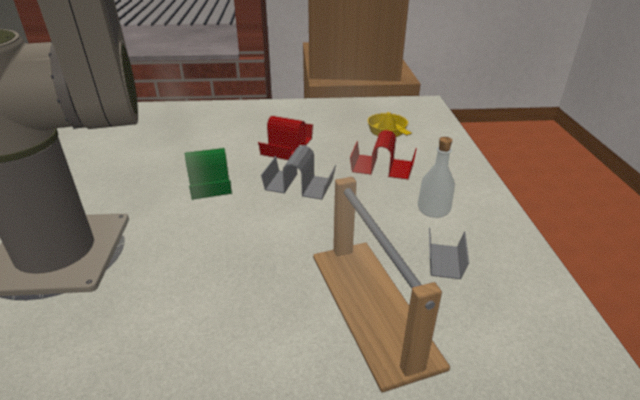

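Top view: the steel two-slot holder is at about (240,222) with its ridge roughly horizontal in the image. The rack bar runs from (375,178) to (505,145). The single is at (375,103) and the cruet at (298,90). The side view agrees: steel holder at (298,175), rack at (385,290).

```bash
cat > fit.py <<'E'
from h import *
def ax(p):
    c=p.mean(0);w,v=np.linalg.eigh(np.cov((p-c).T));d=v[:,-1];return c,d*np.sign(-d[1])
def box(P,u0,u1,v0,v1): return P[v0:v1,u0:u1].reshape(-1,3)
E
python3 - <<'E'
from fit import *
T=np.load("top0.npy");S=np.load("side0.npy")
print("table z",np.nanmedian(box(T,280,340,250,330)[:,2]),np.nanmedian(box(S,200,280,230,300)[:,2]))
im=cv2.imread("pics/top0.png")
for nm,P,b,imn in(("top",T,(200,280,178,268),"top0"),("side",S,(258,338,145,202),"side0")):
    p=box(P,*b);im=cv2.imread(f"pics/{imn}.png");c=im[b[2]:b[3],b[0]:b[1]].reshape(-1,3).astype(int)
    k=(p[:,2]>.012)&(np.ptp(c,axis=1)<40);p=p[k]
    rect=cv2.minAreaRect(p[:,:2].astype(np.float32));print(nm,"rect",rect,"zmax",np.percentile(p[:,2],99.5))
    q=p[p[:,2]>.068];a,d=ax(q[:,:2]);t=(q[:,:2]-a)@d
    print(" ridge c",a,"d",d,np.degrees(np.arctan2(d[1],d[0])),"ext",np.percentile(t,[1,99]),a+d*np.mean(np.percentile(t,[1,99])),len(q))
for nm,P,b in(("top",T,(345,525,125,220)),("side",S,(310,450,170,390))):
    p=box(P,*b);q=p[(p[:,2]>.135)&(p[:,2]<.19)]
    a,d=ax(q[:,:2]);n=np.array([-d[1],d[0]]);t=(q[:,:2]-a)@d;s=(q[:,:2]-a)@n
    print(nm,"rack a",a,"ext",t.min(),t.max(),"mid",a+d*(t.min()+t.max())/2,np.degrees(np.arctan2(d[1],d[0])))
    m=(t+a@d*0>-.11+(t.min()+t.max())/2)&(t<.11+(t.min()+t.max())/2)&(abs(s)<.02)&(q[:,2]<.166)
    q=q[m];a,d2=ax(q[:,:2]);print("  bar",a,np.degrees(np.arctan2(d2[1],d2[0])),"z",np.percentile(q[:,2],[50,90,98]),len(q))
    posts=p[(p[:,2]>.165)&(p[:,2]<.18)];
    u=(posts[:,:2]-a)@d2;
    for g in(posts[u<0],posts[u>0]): print("  post",len(g),cv2.minAreaRect(g[:,:2].astype(np.float32)) if len(g) else 0)
    bs=p[(p[:,2]>.006)&(p[:,2]<.02)];print("  base",cv2.minAreaRect(bs[:,:2].astype(np.float32)))
E
```

```text
table z -0.0005518033328032468 -0.0002379582513358791
top rect ((0.467732310295105, 0.21493245661258698), (0.09178707003593445, 0.15320636332035065), 70.16768646240234) zmax 0.08261767320663031
 ridge c [0.46764922 0.21457787] d [-0.33799034 -0.94114958] -109.75448168823148 ext [-0.04492127  0.04439978] [0.46773735 0.21482327] 927
side rect ((0.4989573359489441, 0.16081786155700684), (0.16500122845172882, 0.4048462510108948), 29.638147354125977) zmax 0.16209391193895445
 ridge c [0.47816561 0.17916581] d [ 0.17340256 -0.98485103] -80.01428989384195 ext [-0.07823254  0.2393923 ] [0.49213837 0.09980664] 428
top rack a [ 0.576935   -0.17663595] ext -0.14808168230895852 0.14422901929075813 mid [ 0.57641541 -0.17478102] -74.35183811396618
  bar [ 0.57610018 -0.17265332] -74.13320238528762 z [0.15822148 0.16043472 0.16156928] 858
  post 187 ((0.5416661500930786, -0.046128787100315094), (0.032195206731557846, 0.019522501155734062), 16.820402145385742)
  post 198 ((0.6129340529441833, -0.3049580752849579), (0.03438912332057953, 0.021785076707601547), 17.521120071411133)
  base ((0.5871477127075195, -0.20925571024417877), (0.11140406876802444, 0.3689567744731903), 15.445353507995605)
side rack a [ 0.58522462 -0.21118117] ext -0.1802762851412645 0.11240073537498067 mid [ 0.57614527 -0.17848044] -74.48270031632666
  bar [ 0.58058032 -0.19168728] -74.49828971664466 z [0.15872657 0.16040543 0.16104662] 1061
  post 163 ((0.5423853397369385, -0.046935658901929855), (0.0337793342769146, 0.021247606724500656), 14.703339576721191)
  post 374 ((0.6144344210624695, -0.3058314025402069), (0.034119658172130585, 0.02139725722372532), 12.925978660583496)
  base ((0.6320562958717346, -0.03699052333831787), (0.5957143306732178, 0.28956422209739685), 88.5762710571289)
```

```bash
cat >> fit.py <<'E'
def R(deg): # tool down, x axis along ridge at deg
    a=np.radians(deg);return np.array([[np.cos(a),np.sin(a),0],[np.sin(a),-np.cos(a),0],[0,0,-1]])
HC=np.array([.4677,.2149]);HA=-109.75;BC=np.array([.5776,-.1760]);BA=-74.5
E
python3 - <<'E'
from fit import *
best=[]
for f in(0,180):
  print(f,[np.round(q,0) if q is not None else None for q in(r.inverse_kinematics([*HC,.029],R(HA+f)),r.inverse_kinematics([*HC,.25],R(HA+f)),r.inverse_kinematics([*BC,.24],R(BA+f)),r.inverse_kinematics([*BC,.112],R(BA+f)))])
o=r.observe();print(np.round(o["eef_rot"],2).tolist(),o["wrist_force"])
E
```

```text
0 [array([  19.,    5.,  109.,   -0.,   65., -141.]), array([  19.,   -6.,   97.,   -0.,   90., -141.]), array([-22.,   8.,  84.,  -0.,  89., 143.]), array([-22.,  13.,  92.,  -0.,  76., 143.])]
180 [array([ 19.,   5., 109.,  -0.,  65.,  39.]), array([19., -6., 97., -0., 90., 39.]), array([-22.,   8.,  84.,  -0.,  89., -37.]), array([-22.,  13.,  92.,  -0.,  76., -37.])]
[[0.96, 0.28, -0.0], [0.28, -0.96, 0.0], [0.0, -0.0, -1.0]] [-0.72027377 -0.36643365  0.3212508 ]
```

Use the 180° variant. Approach, grasp, lift, and look.

Run:
```python
from fit import *
r.move_pose([*HC,.25],R(HA+180))
r.set_gripper(.76)
r.move_straight([*HC,.10],max_speed=.15)
print("guard",r.move_straight([*HC,.029],max_speed=.06,guard=6))
print(r.observe()["tcp_pos"])
r.set_gripper(0,force=25)
o=r.observe();print(o["finger_gap"]*93,o["finger_force"],o["time"],o["wrist_force"])
r.move_straight([*HC,.06],max_speed=.08)
r.move_straight([*HC,.24],max_speed=.15)
o=r.observe();print(o["finger_gap"]*93,o["finger_force"],o["time"],o["wrist_force"])
r.move_pose([*BC,.245],R(BA+180))
o=r.observe();print(o["finger_gap"]*93,o["time"],o["tcp_pos"],o["wrist_force"])
for n in("top","side"):
    im,d,P=cloud(n);cv2.imwrite(f"pics/{n}1.png",im);np.save(n+"1.npy",P)
```

```text
guard False
[0.46814011 0.21506403 0.02952315]
46.41180378736786 25.000159721821547 6.6833 [-1.92520314 -0.73825434  2.18172921]
46.19708533472544 24.997982075437903 8.575 [ 0.28658593  0.10397303 -3.23990358]
45.78987709267252 10.075 [ 0.57764608 -0.17504849  0.24475075] [ 0.17139737  0.25932455 -3.14472047]
```

View pics/side1.png

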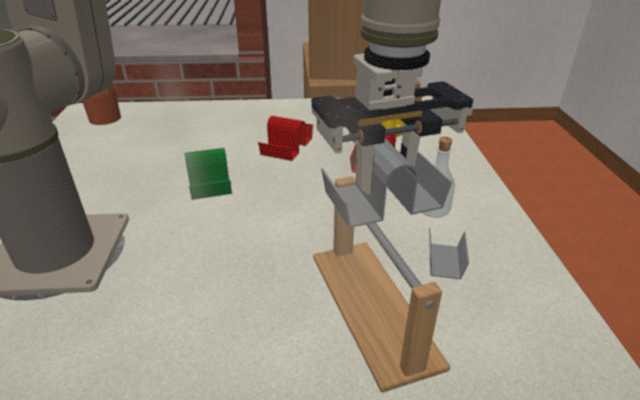

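View pics/top1.png

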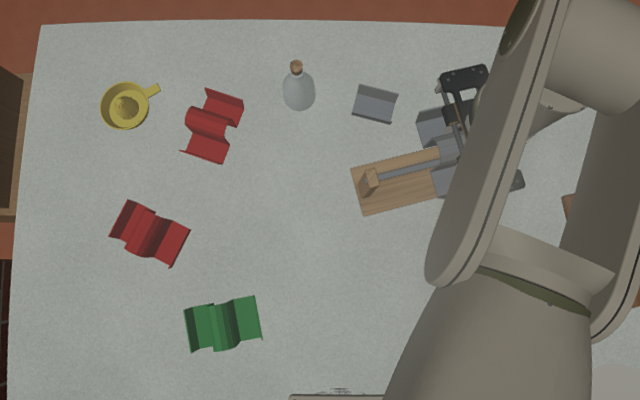

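Side view: the holder is held between the fingers at about (385,185), above the bar, and the ridge looks parallel to it. The top view is mostly blocked by the arm. I'll check tilt and offset numerically.

Run:
```python
from fit import *
S=np.load("side1.npy");im=cv2.imread("pics/side1.png").astype(int)
a=np.radians(BA);d=np.array([np.cos(a),np.sin(a)]);n=np.array([-d[1],d[0]])
C=np.array([.57765,-.17505])
p=box(S,318,455,130,228);L=np.c_[(p[:,:2]-C)@n,(p[:,:2]-C)@d,p[:,2]]  # across, along, z
k=(abs(L[:,0])<.1)&(abs(L[:,1])<.07)&(L[:,2]>.19)&(L[:,2]<.31);L=L[k]
print("ext across",np.nanpercentile(L[:,0],[.5,99.5]),"z",np.percentile(L[:,2],[1,99]))
for s in(-1,1):
    q=L[(s*L[:,0]>.028)&(s*L[:,0]<.062)&(L[:,2]<.232)]
    if len(q)<20: print(s,len(q));continue
    A=np.c_[q[:,:2],np.ones(len(q))];c=np.linalg.lstsq(A,q[:,2],rcond=None)[0]
    print(s,len(q),"slope across/along deg",np.degrees(c[:2]),"z0",c[2],"along",np.percentile(q[:,1],[1,99]))
q=L[(abs(L[:,0])<.03)&(L[:,2]>.275)&(L[:,2]<.305)]
for lo in np.arange(-.06,.06,.02):
    m=q[(q[:,1]>lo)&(q[:,1]<=lo+.02)]
    if len(m)>5: print("ridge",round(lo+.01,3),len(m),"zmax",np.percentile(m[:,2],95),"across",np.percentile(m[:,0],[5,50,95]))
```

```text
ext across [-0.07451203  0.07564437] z [0.21695124 0.30724513]
-1 764 slope across/along deg [ 0.07059099 -0.07583265] z0 0.21874420287515756 along [-0.04317131  0.04559576]
1 361 slope across/along deg [-0.16826756 -0.55009318] z0 0.21932132693828524 along [-0.00720572  0.04609825]
ridge -0.03 11 zmax 0.29614062628318844 across [0.00827099 0.01158845 0.01305557]
ridge -0.01 206 zmax 0.30145271103016286 across [-0.0136091   0.00055165  0.02596932]
ridge 0.01 506 zmax 0.3013709702610575 across [-0.02834301 -0.00898854  0.02769837]
ridge 0.03 353 zmax 0.29658529646157666 across [-0.02158362 -0.01041674  0.02004482]
ridge 0.05 184 zmax 0.29619365098372324 across [-0.0212253  -0.00580999  0.02093892]
```

Run:
```python
from fit import *
print(r.move_straight([*BC,.13],max_speed=.1,guard=8))
r.hold(.2);print(r.observe()["wrist_force"],r.observe()["tcp_pos"])
print(r.move_straight([*BC,.106],max_speed=.015,guard=4))
r.hold(.3);o=r.observe();print(o["tcp_pos"],o["wrist_force"],o["ft_torque"],o["finger_gap"]*93,o["time"])
im,d,P=cloud("side");cv2.imwrite("pics/side2.png",cv2.resize(im[100:340,260:500],(600,600)));np.save("side2.npy",P)
```

```text
False
[ 0.24500833  0.54604809 -2.75671703] [ 0.57799791 -0.17613729  0.13069015]
True
[ 0.57757314 -0.17599396  0.11173917] [-0.27681442  0.89004423  5.59325572] [ 0.01136679 -0.13396824 -0.00539022] 45.99872714255864 13.1
```

View pics/side2.png

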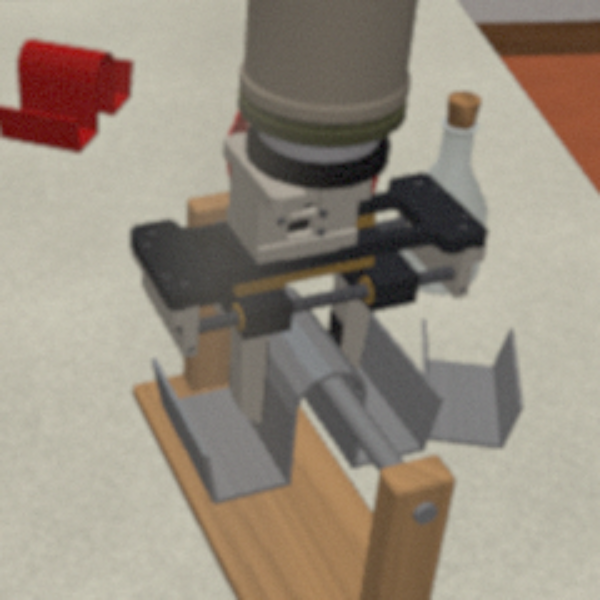

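The bar is inside the ridge hollow, at crop position (370,410). Contact came at TCP z 0.1117, against 0.112 expected, and the force shows the bar is carrying the holder. I'll release gently.

Run:
```python
from fit import *
r.set_gripper(.47,force=4);r.hold(.2)
r.set_gripper(.56);r.hold(1.0)
o=r.observe();print(o["finger_gap"]*93,o["wrist_force"],o["finger_force"],o["time"])
S0=cloud("side");S=S0[2]
cv2.imwrite("pics/side3.png",cv2.resize(S0[0][100:340,260:500],(600,600)))
a=np.radians(BA);d=np.array([np.cos(a),np.sin(a)]);n=np.array([-d[1],d[0]])
p=box(S,300,460,170,330);L=np.c_[(p[:,:2]-BC)@n,(p[:,:2]-BC)@d,p[:,2]]
L=L[(abs(L[:,0])<.1)&(abs(L[:,1])<.05)&(L[:,2]>.05)]
for s in(-1,1):
    q=L[(s*L[:,0]>.028)&(s*L[:,0]<.062)&(L[:,2]<.10)]
    c=np.linalg.lstsq(np.c_[q[:,:2],np.ones(len(q))],q[:,2],rcond=None)[0]
    print(s,len(q),"slopes",np.degrees(c[:2]),"zmed",np.median(q[:,2]))
```

```text
52.21126205263031 [-0.22546815 -0.41724861  0.38669367] 0.00011739716228476027 14.925
-1 815 slopes [2.00403171 0.03873566] zmed 0.08410681399242836
1 173 slopes [2.6560923  0.17976921] zmed 0.08750517804404229
```

View pics/side3.png

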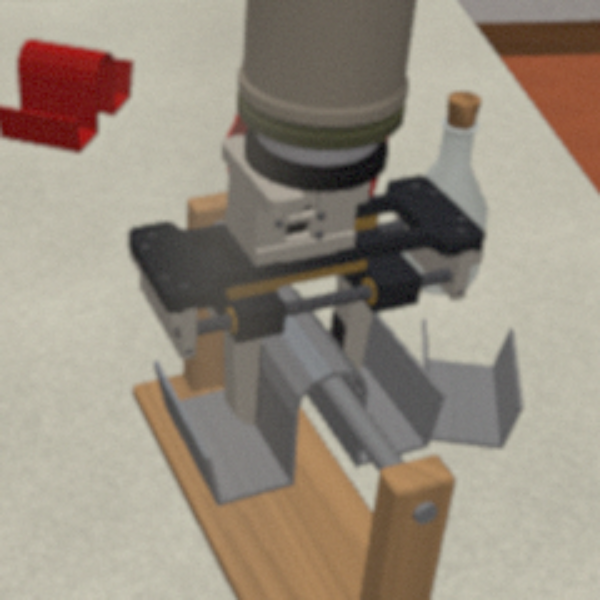

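The holder hangs on the bar, tilted about 2°. I'll open further and see whether it's swinging.

```bash
cat >> fit.py <<'E'
def tilt():
    S=cloud("side")[2];a=np.radians(BA);d=np.array([np.cos(a),np.sin(a)]);n=np.array([-d[1],d[0]])
    p=box(S,300,460,170,330);L=np.c_[(p[:,:2]-BC)@n,(p[:,:2]-BC)@d,p[:,2]]
    L=L[(abs(L[:,0])<.1)&(abs(L[:,1])<.07)&(L[:,2]>.05)];z=[];o=[]
    for s in(-1,1):
        q=L[(s*L[:,0]>.030)&(s*L[:,0]<.060)&(L[:,2]<.10)]
        c=np.linalg.lstsq(np.c_[q[:,:2],np.ones(len(q))],q[:,2],rcond=None)[0];o+=[*np.degrees(c[:2]),len(q)];z.append(c[2]+s*c[0]*.045)
    w=L[L[:,2]<.125]
    return np.round(np.r_[o,np.degrees((z[1]-z[0])/.09)],2),np.percentile(w[:,0],[.5,99.5]).round(4),np.percentile(w[:,1],[.5,99.5]).round(4)
E
python3 - <<'E'
from fit import *
r.set_gripper(.72)
for _ in range(6): print(*tilt(),r.observe()["time"]); r.hold(.12)
E
```

```text
[ 1.65e+00 -8.00e-02  7.13e+02  1.96e+00 -7.50e-01  1.32e+02  2.08e+00] [-0.0734  0.077 ] [-0.0429  0.0463] 15.525
[ 1.86e+00  3.00e-02  7.13e+02  2.21e+00 -9.00e-01  1.35e+02  2.22e+00] [-0.0734  0.0759] [-0.0434  0.0463] 15.6917
[ 1.41e+00 -1.70e-01  7.08e+02  2.45e+00 -6.20e-01  1.36e+02  2.14e+00] [-0.0734  0.076 ] [-0.043   0.0464] 15.8583
[ 1.82e+00 -2.00e-02  7.02e+02  2.80e+00 -4.00e-01  1.37e+02  2.06e+00] [-0.0733  0.0761] [-0.0435  0.0462] 16.025
[ 1.98e+00 -4.00e-02  7.06e+02  2.42e+00 -2.70e-01  1.38e+02  2.03e+00] [-0.0733  0.0757] [-0.0434  0.0462] 16.1917
[ 1.80e+00 -8.00e-02  7.08e+02  2.51e+00  1.20e-01  1.36e+02  1.86e+00] [-0.0733  0.076 ] [-0.043   0.0463] 16.3583
```

The holder is static at 2° tilt, so the bar sits about 1 mm to the +n side of the ridge's centre. It's cheap to fix: regrip, lift 2 mm, shift 1.1 mm and re-lower.

Run:
```python
from fit import *
a=np.radians(BA);n=np.array([-np.sin(a),np.cos(a)])
N=BC+.0012*n
r.set_gripper(0,force=20)
r.move_straight([*BC,.115],max_speed=.03)
r.move_straight([*N,.115],max_speed=.02)
print(r.move_straight([*N,.108],max_speed=.012,guard=2.5))
o=r.observe();print(o["tcp_pos"],o["wrist_force"],o["time"])
r.set_gripper(.47,force=4);r.set_gripper(.56);r.hold(.3);print(*tilt())
r.set_gripper(.74);r.hold(.3)
for _ in range(3): print(*tilt());r.hold(.1)
print(r.observe()["time"])
```

```text
True
[ 0.5787519  -0.17566468  0.10979312] [-0.52617621  1.46905406  4.70886285] 18.0
[-2.20e+00 -8.00e-02  7.54e+02 -1.87e+00 -5.80e-01  1.12e+02 -2.26e+00] [-0.0745  0.0761] [-0.0426  0.0469]
[-2.53e+00 -7.00e-02  6.92e+02 -1.91e+00 -9.10e-01  1.10e+02 -2.31e+00] [-0.0746  0.0759] [-0.0429  0.0469]
[-2.59e+00 -2.30e-01  6.86e+02 -1.78e+00 -2.70e-01  1.17e+02 -2.46e+00] [-0.0745  0.076 ] [-0.0423  0.0468]
[-2.59e+00 -7.00e-02  6.97e+02 -2.83e+00 -2.70e-01  1.12e+02 -2.38e+00] [-0.0746  0.0758] [-0.0432  0.0473]
20.2
```

The tilt is now -2.3°, so it overshot symmetrically. Half the shift should be level.

Run:
```python
from fit import *
a=np.radians(BA);n=np.array([-np.sin(a),np.cos(a)])
N=BC+.0012*n;M=BC+.00057*n
r.set_gripper(0,force=20)
r.move_straight([*N,.115],max_speed=.03)
r.move_straight([*M,.115],max_speed=.02)
print(r.move_straight([*M,.108],max_speed=.012,guard=2.5))
o=r.observe();print(o["tcp_pos"],o["wrist_force"],o["time"])
r.set_gripper(.47,force=4);r.set_gripper(.56);r.hold(.3);print(*tilt())
r.set_gripper(.74);r.hold(.3)
for _ in range(3): print(*tilt());r.hold(.1)
print(r.observe()["time"])
```

```text
True
[ 0.57803874 -0.17577558  0.10821349] [-1.24392033 -0.260041    5.71545441] 21.8833
[-2.05e+00 -1.20e-01  7.59e+02 -2.13e+00 -7.70e-01  1.12e+02 -2.06e+00] [-0.0746  0.0762] [-0.0423  0.0476]
[-2.26e+00 -1.00e-02  6.75e+02 -1.60e+00  5.00e-02  1.15e+02 -2.31e+00] [-0.0746  0.076 ] [-0.0417  0.0477]
[-2.36e+00 -1.10e-01  6.75e+02 -2.10e+00  8.00e-02  1.13e+02 -2.33e+00] [-0.0746  0.076 ] [-0.0421  0.0476]
[-1.95e+00 -1.80e-01  6.81e+02 -2.00e+00 -0.00e+00  1.16e+02 -2.30e+00] [-0.0746  0.0759] [-0.0411  0.0477]
24.075
```

No change, so the tilt may persist through the regrip. I'll measure it while gripped and lifted before deciding.

Run:
```python
from fit import *
a=np.radians(BA);n=np.array([-np.sin(a),np.cos(a)]);M=BC+.00057*n
o=r.observe();print(o["tcp_pos"])
r.set_gripper(0,force=30);print(r.observe()["finger_gap"]*93,*tilt())
r.move_straight([*M,.1125],max_speed=.03)
o=r.observe();print(o["tcp_pos"],o["wrist_force"],*tilt(),r.observe()["time"])
```

```text
[ 0.57686518 -0.17534299  0.10658858]
46.12551927540111 [-1.42e+00 -5.00e-02  7.69e+02 -1.37e+00 -5.30e-01  1.22e+02 -1.19e+00] [-0.0749  0.0758] [-0.0422  0.0476]
[ 0.57821599 -0.17591078  0.11261735] [ 0.01398282 -0.30210812 -3.70147159] [-1.00e+00 -7.00e-02  7.42e+02 -1.95e+00 -9.70e-01  1.48e+02 -8.60e-01] [-0.0729  0.0749] [-0.0411  0.0485] 25.025
```

After a guard stop the arm holds a load and then springs about 1.5 mm on release, which drags the holder. This time I'll lower to the known seat height with almost no load.

Run:
```python
from fit import *
a=np.radians(BA);n=np.array([-np.sin(a),np.cos(a)]);M=BC+.0003*n
r.move_straight([*M,.1095],max_speed=.03)
for z in np.arange(.1085,.1045,-.0005):
    r.move_straight([*M,z],max_speed=.01)
    o=r.observe();print(round(z,4),o["tcp_pos"].round(4) if hasattr(o["tcp_pos"],"round") else o["tcp_pos"],np.round(o["wrist_force"],1),o["time"])
    if o["wrist_force"][2]>1: break
r.set_gripper(.47,force=4);r.set_gripper(.56);r.hold(.3);print(*tilt())
r.set_gripper(.74);r.hold(.2)
for _ in range(2): print(*tilt());r.hold(.1)
o=r.observe();print(o["tcp_pos"],o["time"])
```

```text
0.1085 [ 0.5778 -0.1759  0.1084] [-0.1 -0.2 -3.5] 25.525
0.108 [ 0.5779 -0.1759  0.108 ] [-0.4  0.1 -3.6] 25.775
0.1075 [ 0.5779 -0.1759  0.1074] [-0.  -0.1 -2.8] 26.025
0.107 [ 0.5778 -0.1759  0.1069] [-0.5  0.  -3.4] 26.275
0.1065 [ 0.578  -0.1759  0.1067] [-1.8  0.  -1.5] 26.525
0.106 [ 0.5781 -0.176   0.1067] [-4.   1.5  4.9] 26.775
[-2.54e+00 -7.00e-02  7.59e+02 -2.51e+00 -4.00e-01  1.15e+02 -2.50e+00] [-0.0747  0.0757] [-0.0407  0.0486]
[-2.81e+00 -1.80e-01  6.88e+02 -2.27e+00 -3.70e-01  1.13e+02 -2.61e+00] [-0.0748  0.0758] [-0.0406  0.0486]
[-2.55e+00 -6.00e-02  6.84e+02 -2.82e+00 -9.20e-01  1.09e+02 -2.34e+00] [-0.0746  0.0757] [-0.0404  0.0488]
[ 0.57786655 -0.17591387  0.10598046] 28.725
```

The side force of -4 N in x at contact says the holder is still too far toward +n. I'll make one last correction, to BC-0.5 mm with light contact.

Run:
```python
from fit import *
a=np.radians(BA);n=np.array([-np.sin(a),np.cos(a)]);M=BC-.0005*n
r.set_gripper(0,force=30)
r.move_straight([*(BC+.0003*n),.1095],max_speed=.03)
r.move_straight([*M,.1095],max_speed=.02);print(*tilt())
r.move_straight([*M,.1068],max_speed=.02)
for z in np.arange(.1064,.1035,-.0004):
    r.move_straight([*M,z],max_speed=.01)
    o=r.observe();print(round(z,4),np.round(o["wrist_force"],1),o["time"])
    if o["wrist_force"][2]>-.8: break
r.set_gripper(.47,force=4);r.set_gripper(.56);r.hold(.3);print(*tilt())
r.set_gripper(.74);r.hold(.2)
for _ in range(2): print(*tilt());r.hold(.1)
o=r.observe();print(o["tcp_pos"],o["time"])
```

```text
[-1.24e+00 -1.20e-01  7.69e+02 -1.43e+00 -5.50e-01  1.41e+02 -8.80e-01] [-0.0745  0.0752] [-0.0411  0.0484]
0.1064 [-0.2 -0.4 -3.2] 30.3333
0.106 [ 0.7 -0.8 -3. ] 30.5833
0.1056 [-0.2  0.3 -2. ] 30.8333
0.1052 [-1.9  0.6  3.2] 31.0833
[-6.70e-01 -6.00e-02  7.59e+02 -2.70e-01 -2.30e-01  1.18e+02 -6.30e-01] [-0.0746  0.0766] [-0.0407  0.0487]
[-2.10e-01 -2.00e-01  6.91e+02  2.00e-01  5.00e-02  1.15e+02 -8.90e-01] [-0.0746  0.0764] [-0.0402  0.0488]
[-5.00e-02 -8.00e-02  6.89e+02  2.00e-02  1.00e-02  1.20e+02 -8.00e-01] [-0.0747  0.0764] [-0.0402  0.0487]
[ 0.5771259  -0.17612963  0.10519128] 33.0333
```

Level within 1° and still. Retreat straight up and take a final check.

Run:
```python
from fit import *
p=np.array(r.observe()["tcp_pos"])
print(r.move_straight([p[0],p[1],.15],max_speed=.05,guard=6))
r.move_straight([p[0],p[1],.30],max_speed=.15)
print(*tilt())
r.hold(.2);print(*tilt(),r.observe()["time"])
cv2.imwrite("pics/side4.png",r.read_camera("side")[0])
```

```text
False
[-9.10e-01 -3.00e-02  7.63e+02  5.00e-01 -1.90e-01  1.23e+02 -6.40e-01] [-0.0745  0.0767] [-0.042   0.0488]
[-6.60e-01 -1.00e-02  7.65e+02  6.70e-01 -1.10e-01  1.19e+02 -7.40e-01] [-0.0745  0.0764] [-0.0417  0.0487] 35.5333
```

View pics/side4.png

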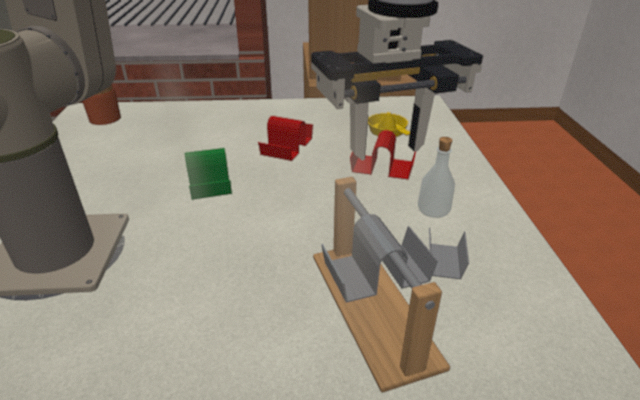

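The holder hangs level on the bar at about (378,250) between the posts. The gripper is clear, and the single at (448,258) and cruet at (437,190) haven't moved.

```bash
python3 -c "
from plant import r
print(r.finish_job())"
```

```text
the job is handed in; nothing more can be done
None
```

The two-slot steel holder hangs still on the bar between the posts, level to within about 1°. The gripper is clear, the one-slot holder and cruet are untouched, and the job was handed in at about 35.6 s.

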